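# Transfer a dose row to the pull-out tray

### The job

Move the four amber pill bottles from the wooden counter tray into the empty clear pull-out tray, one bottle to a cell and in the same order counted from the handle: the bottle next to the wooden tray's handle goes into the cell next to the clear tray's handle, and so on to the far end. Keep every bottle upright and set it down gently, never dropping it; finish with all four standing on the floors of their cells, let go and at rest.

Things in the scene. Friction and masses are not known exactly. Their poses are not given: they have to be found in the camera images.
- tall_mid (a point): Amber pill bottle with a white cap and paper label: tall straight round vial, 38 mm across, 98 mm high, with a round cap 40 mm across and 20 mm high; about 60 g (varies). Loose, upright in a cell of the wooden tray. The point is its centre, 49 mm above its underside; z is the bottle's upward axis. The cap is the top part, good to grip.
- wide_mid (a point): Amber pill bottle with a white cap and paper label: squat wide round bottle, 46 mm across, 78 mm high, with a round cap 47 mm across and 22 mm high; about 80 g (varies). Loose, upright in a cell of the wooden tray. The point is its centre, 39 mm above its underside; z is the bottle's upward axis. The cap is the top part, good to grip.
- square_mid (a point): Amber pill bottle with a white cap and paper label: square bottle, 36 x 36 mm, square up to 46 mm, tapering to a round cap 32 mm across and 26 mm high; 86 mm high in all; x and y axes square to its sides; about 70 g (varies). Loose, upright in a cell of the wooden tray. The point is its centre, 43 mm above its underside; z is the bottle's upward axis. The cap is the top part, good to grip.
- small_mid (a point): Amber pill bottle with a white cap and paper label: small round bottle, 35 mm across, 66 mm high, with a round cap 36 mm across and 20 mm high; about 40 g (varies). Loose, upright in a cell of the wooden tray. The point is its centre, 33 mm above its underside; z is the bottle's upward axis. The cap is the top part, good to grip.
- pad_tall: Black rubber pad, 56 x 56 x 2 mm, fixed on the floor of the wooden tray's cell in which the tall bottle stands at the start; it stays there and so marks that cell. Its edges show round the bottle. Origin: centre of its underside, 4 mm above the tray's origin; axes as the wooden tray's. All four pads look alike.
- pad_wide: Black rubber pad, 56 x 56 x 2 mm, fixed on the floor of the wooden tray's cell in which the wide bottle stands at the start; it stays there and so marks that cell. Its edges show round the bottle. Origin: centre of its underside, 4 mm above the tray's origin; axes as the wooden tray's. All four pads look alike.
- pad_square: Black rubber pad, 56 x 56 x 2 mm, fixed on the floor of the wooden tray's cell in which the square bottle stands at the start; it stays there and so marks that cell. Its edges show round the bottle. Origin: centre of its underside, 4 mm above the tray's origin; axes as the wooden tray's. All four pads look alike.
- pad_small: Black rubber pad, 56 x 56 x 2 mm, fixed on the floor of the wooden tray's cell in which the small bottle stands at the start; it stays there and so marks that cell. Its edges show round the bottle. Origin: centre of its underside, 4 mm above the tray's origin; axes as the wooden tray's. All four pads look alike.
- wood_tray: Wooden tray, left or right, holding the bottles in any order. Fixed, row of 4 cells 63 mm square centred at x -99, -33, +33, +99 mm, y 0; black pad tops (cell floor) at z 6, walls 3 mm thick to z 18 mm. A 40 mm high front panel with a pull handle (48 mm bar, 26 mm out) is at the -x end. 300 x 69 mm. Origin: centre of the row's underside, 18 mm above the table. Handle towards the robot.
- clear_tray: Clear plastic tray, empty. Fixed, row of 4 cells 63 mm square centred at x -99, -33, +33, +99 mm, y 0; black pad tops (cell floor) at z 6, walls 3 mm thick to z 18 mm. A 40 mm high front panel with a pull handle (48 mm bar, 26 mm out) is at the -x end. 300 x 69 mm. Origin: centre of the row's underside, 18 mm above the table. Handle away from the robot. A mortar 110 mm high is between the trays.
Not all that is in view belongs to the job. Leave any red look-alike of the part that bears small_mid alone.

How it is judged (in metres and radians):
At the end, for the whole second after the job is handed in: Each bottle stands in the clear tray's cell of the same number, counted from the handle, as its cell in the wooden tray: centre within 16 mm of the cell's along and across, underside within 5 mm of the cell floor, tilt under 0.1 rad, released and at rest (((x of pad_tall in the frame of wood_tray between -0.119 and -0.079 m and x of tall_mid in the frame of clear_tray between -0.115 and -0.083 m) or (x of pad_tall in the frame of wood_tray between -0.053 and -0.013 m and x of tall_mid in the frame of clear_tray between -0.049 and -0.017 m) or (x of pad_tall in the frame of wood_tray between 0.013 and 0.053 m and x of tall_mid in the frame of clear_tray between 0.017 and 0.049 m) or (x of pad_tall in the frame of wood_tray between 0.079 and 0.119 m and x of tall_mid in the frame of clear_tray between 0.083 and 0.115 m)) and y of tall_mid in the frame of clear_tray between -0.016 and 0.016 m and z of tall_mid in the frame of clear_tray between 0.05 and 0.06 m and angle between each of tall_mid, wide_mid, square_mid, small_mid's own z axis and vertical below 0.1 rad and linear speed of each of tall, wide, square, small below 0.02 m/s and angular speed of each of tall, wide, square, small below 0.2 rad/s and ((x of pad_wide in the frame of wood_tray between -0.119 and -0.079 m and x of wide_mid in the frame of clear_tray between -0.115 and -0.083 m) or (x of pad_wide in the frame of wood_tray between -0.053 and -0.013 m and x of wide_mid in the frame of clear_tray between -0.049 and -0.017 m) or (x of pad_wide in the frame of wood_tray between 0.013 and 0.053 m and x of wide_mid in the frame of clear_tray between 0.017 and 0.049 m) or (x of pad_wide in the frame of wood_tray between 0.079 and 0.119 m and x of wide_mid in the frame of clear_tray between 0.083 and 0.115 m)) and y of wide_mid in the frame of clear_tray between -0.016 and 0.016 m and z of wide_mid in the frame of clear_tray between 0.04 and 0.05 m and ((x of pad_square in the frame of wood_tray between -0.119 and -0.079 m and x of square_mid in the frame of clear_tray between -0.115 and -0.083 m) or (x of pad_square in the frame of wood_tray between -0.053 and -0.013 m and x of square_mid in the frame of clear_tray between -0.049 and -0.017 m) or (x of pad_square in the frame of wood_tray between 0.013 and 0.053 m and x of square_mid in the frame of clear_tray between 0.017 and 0.049 m) or (x of pad_square in the frame of wood_tray between 0.079 and 0.119 m and x of square_mid in the frame of clear_tray between 0.083 and 0.115 m)) and y of square_mid in the frame of clear_tray between -0.016 and 0.016 m and z of square_mid in the frame of clear_tray between 0.044 and 0.054 m and ((x of pad_small in the frame of wood_tray between -0.119 and -0.079 m and x of small_mid in the frame of clear_tray between -0.115 and -0.083 m) or (x of pad_small in the frame of wood_tray between -0.053 and -0.013 m and x of small_mid in the frame of clear_tray between -0.049 and -0.017 m) or (x of pad_small in the frame of wood_tray between 0.013 and 0.053 m and x of small_mid in the frame of clear_tray between 0.017 and 0.049 m) or (x of pad_small in the frame of wood_tray between 0.079 and 0.119 m and x of small_mid in the frame of clear_tray between 0.083 and 0.115 m)) and y of small_mid in the frame of clear_tray between -0.016 and 0.016 m and z of small_mid in the frame of clear_tray between 0.034 and 0.044 m); the robot touches nothing.
It fails at once if a bottle is tipped more than 30 degrees from upright (angle between any of tall_mid, wide_mid, square_mid, small_mid's own z axis and vertical above 0.52 rad).
It fails at once if a bottle is dropped: untouched by the fingers while more than 25 mm above its standing height ((height (world z) of tall_mid above 0.098 m and contact force between the fingers and tall below 0.01 N) or (height (world z) of wide_mid above 0.088 m and contact force between the fingers and wide below 0.01 N) or (height (world z) of square_mid above 0.092 m and contact force between the fingers and square below 0.01 N) or (height (world z) of small_mid above 0.082 m and contact force between the fingers and small below 0.01 N)).
It also fails if it takes over 128 s, if anything falls off the work surface, if the arm or the gripper's body presses on something with over 40 N, if the wrist force passes 120 N, or if a joint passes its speed limit or range.

### The arm

A 6-joint arm with a two-finger parallel gripper is mounted at the origin on the work surface. World frame = base frame: x ahead of the robot, y to its left, z up, the work surface at z = 0. Lengths are in m, angles in degrees, forces in N, time in s.
With the tool pointing down it reaches from about 0.35 to 1 m from the base axis. Payload 7.1 kg.
Tool frame: the origin (TCP) lies at the very end of the fingers, on their centre line; the grasp point (between the pads) lies 19 mm behind it (ctrl.grip_depth is the distance from the TCP to the grasp point, in m); z points along the fingers, y is the line along which they close (so a half turn about z gives the same grasp; the last joint's range is limited). The gripper opens to 85 mm and grips with 20 to 120 N. Pads are 22 mm wide; open, the fingers measure 114 mm over their backs; the gripper's body (76 mm by 85 mm) begins 54 mm behind the grasp point. The pads swing forward as they close: fully open they stand 13 mm farther back than shut.
Start: joints at [66.291, 24.242, 93.386, -0, 62.372, -1.089], TCP at [0.24, 0.577, 0.231] pointing down, gripper open.
Joint ranges: [-172.04, 172.04], [-51.8, 120.97], [4.93, 147.93], [-75.15, 255.16], [6.16, 154.13], [-145.62, 145.62]. Speed limits (degrees/s): [136.94, 136.94, 172.46, 180, 180, 180].

### API

Orientations are given as a 3x3 rotation matrix whose columns are the frame's x, y, z axes.
In Python, from bench import ctrl gives the robot as it stands.
- The arm moves only by the tool step_arm, never from a script. Its arguments are lists of equal length, an entry for each row: "slide": the shift along the tool's x, y, z as a fraction of full scale, a list of three; "dr": the turn, a rotation vector about the tool's x, y, z as a fraction of full scale, a list of three; "grip": the closure, from -1 (fully open) to 1 (shut), so that 0 is half open. In form: {"slide": [[x, y, z], ...], "dr": [[wx, wy, wz], ...], "grip": [grip, ...]}. A call has 1 to 20 rows; each row shifts and turns the commanded pose from where the row before left it, along the tool's axes as they then stand; what a row does not reach is not made up. Full scale, the value 1, is 0.04 m for a shift and 0.1 rad for a turn. A row lasts 1/10 s, in which the tool goes at most 50 mm and 8.59 degrees, less where a joint would pass 70% of its speed; a pose out of reach is approached as far as the arm can. A call with a number of a shift or a turn outside -1 to 1 is refused whole. A call with a gripper value outside its range is refused whole. The fingers move at their own pace and stop on an object; the grip force is fixed at half the most. Time passes only in rows, so rows that do not move let the fingers close. It gives the time, the measured TCP pose, the force, the opening and the grip force at its end, in the units of the state.
- ctrl.read_state(): the state, without advancing time (a new reading comes with each control period).
- ctrl.snapshot(name): name is "scene" or "top" or "wrist"; returns the picture (480x640x3 uint8, red, green, blue); there is no depth.
- ctrl.calibration(name): a dict with "K" (3x3 intrinsics, pixels), "rvec" (rotation vector, rad) and "tvec" (3), from world to camera coordinates, as OpenCV has them. Camera axes: x right, y down, z forward; pixel columns grow to the right and rows downward; lengths in m; the calibration is good to about 2 mm. A picture is of the moment at which its call begins: read the wrist's pose just before it. calibration takes no time and is no camera call; for the wrist camera it gives the pose at the moment of the call.
- ctrl.sign_off(): hands the job in; it is judged then, once.
The state is a dict: "t": time; "joint_pos": joint angles; "qd": joint speeds; "effort": joint torques, N m; "position": TCP position; "tcp_rot": TCP orientation; "ft_force": force on the tool from outside, world axes, zero at the start; "torque": the same for the moment, N m; "width": finger opening in m; "grasp_force": force on a finger pad.
Only numpy, scipy, OpenCV 4.12 (cv2) and the standard library are available. Lean on these libraries where they do the work, as an engineer would, in place of code of your own. Each camera call takes 0.05 s, during which the arm holds its last target. There are 200 camera calls.

## Working session

There is one attempt and no reset: what is moved stays moved. The work goes in short steps, Python scripts to look and compute and a tool call to move; the robot and the scene stay as the last step left them, time stands still between calls to the robot, and variables do not carry over. Pictures are saved under pics/ and viewed, at most 14 in all, crops included, and the job is handed in when it is done.

Besides the shell and the picture viewer there is one more tool, called after ">>>" in YAML: its name, and indented under it one key for each argument. step_arm: Moves the arm, as the interface text tells. Shift numbers are shares of 0.04 m and turn numbers shares of 0.1 rad, none past 1 either way. Its arguments: {"type":"object","properties":{"slide":{"type":"array"},"dr":{"type":"array"},"grip":{"type":"array"}},"required":["slide","dr","grip"]}

```bash
mkdir -p pics; python3 - <<'E'
from bench import ctrl
import cv2
for n in ("scene","top"):
    im=ctrl.snapshot(n); cv2.imwrite(f"pics/{n}0.png",im[:,:,::-1])
    c=ctrl.calibration(n); print(n,c["K"],c["rvec"],c["tvec"])
s=ctrl.read_state(); print(s["t"],s["position"],s["tcp_rot"],s["width"])
E
```

```text
scene [[552.00956749   0.         320.86234567]
 [  0.         552.00956749 243.21885043]
 [  0.           0.           1.        ]] [ 2.06272197  1.67098173 -0.486485  ] [ 0.01979404 -0.45970838  1.52867297]
top [[488.8181401    0.         323.48340753]
 [  0.         488.8181401  244.11943986]
 [  0.           0.           1.        ]] [ 2.17353571 -2.13775262  0.09914826] [-0.1398624   0.57943495  0.9803673 ]
0.1 [0.24015873 0.57645153 0.2305922 ] [[-9.23075651e-01  3.84617982e-01 -5.92453063e-04]
 [ 3.84618437e-01  9.23074672e-01 -1.34485955e-03]
 [ 2.96212509e-05 -1.46927547e-03 -9.99998920e-01]] 0.08539745424079187
```

View pics/scene0.png

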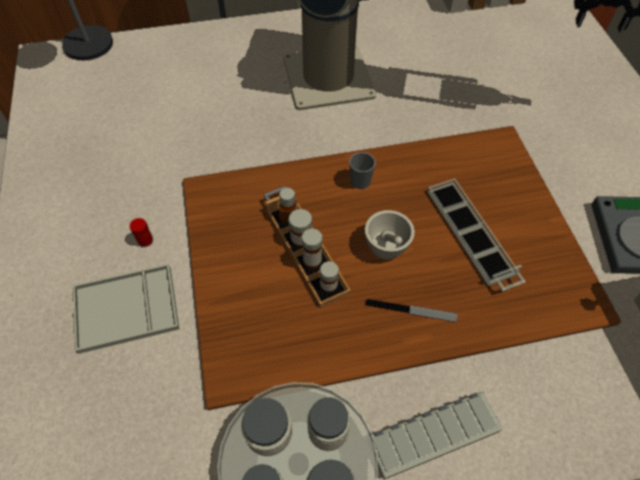

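View pics/top0.png

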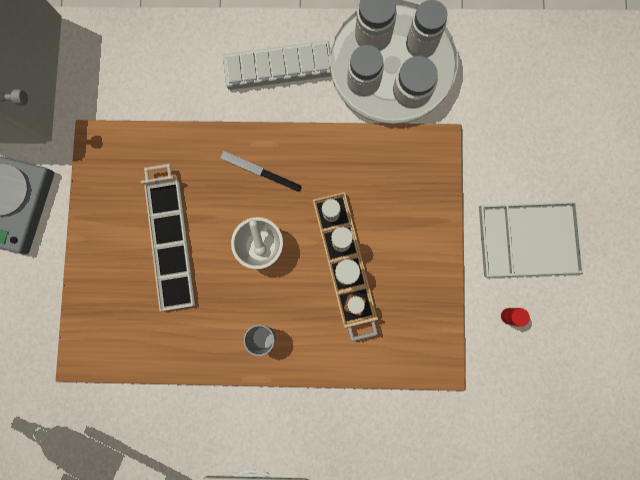

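The scene picture shows the wooden tray at (305,245) with four white-capped bottles, the clear tray at (475,235) and the mortar at (388,235) between them. In the top view the bottles, counted from the wood handle (363,330), are at (356,304), (347,271), (341,238) and (331,209). The clear tray's handle is at (157,173), with its cells running down to (177,291).

Things that could be taken for a bottle: the red vial at (517,317), the grey jars on the turntable at (390,55), the cup at (259,340) and the mortar at (257,243). None of these is white-capped amber standing in the wooden tray.

```bash
cat > h.py <<'E'
import cv2,numpy as np
from bench import ctrl
def ray(name,uv,z,c=None):
    c=c or ctrl.calibration(name); R=cv2.Rodrigues(np.array(c["rvec"],float))[0]; o=-R.T@np.ravel(c["tvec"])
    d=R.T@np.linalg.inv(c["K"])@np.array([uv[0],uv[1],1.]); return o+d*(z-o[2])/d[2]
def blobs(mask,amin):
    cs,_=cv2.findContours(mask.astype(np.uint8),cv2.RETR_EXTERNAL,cv2.CHAIN_APPROX_NONE)
    return [c for c in cs if cv2.contourArea(c)>amin]
def cen(c): m=cv2.moments(c); return m["m10"]/m["m00"],m["m01"]/m["m00"]
E
python3 - <<'E'
from h import *
im=cv2.imread("pics/top0.png"); 
c=ctrl.calibration("top"); R=cv2.Rodrigues(c["rvec"])[0]; print("cam",-R.T@np.ravel(c["tvec"]))
mx=im.max(2).astype(int); mn=im.min(2).astype(int)
blk=np.zeros(mx.shape,bool); blk[170:315,140:200]=mx[170:315,140:200]<45
P=[]
for b in blobs(blk,200):
    r=cv2.minAreaRect(b); p=ray("top",r[0],.024); P.append(p[:2]); print("pad",np.round(r[0],1),np.round(r[1],1),p.round(4))
P=np.array(P); m=P.mean(0); d=np.linalg.svd(P-m)[2][0]; print("clear",m,np.degrees(np.arctan2(d[1],d[0])))
blk[:]=0; blk[185:330,305:385]=mx[185:330,305:385]<45
ys,xs=np.nonzero(blk); r=cv2.minAreaRect(np.c_[xs,ys].astype(np.float32)); print("wood rect",r)
bx=np.array([ray("top",q,.024)[:2] for q in cv2.boxPoints(r)]); print(bx.round(4),bx.mean(0))
wh=np.zeros(mx.shape,bool); wh[190:325,315:375]=(mn[190:325,315:375]>130)&((mx-mn)[190:325,315:375]<40)
for b in blobs(wh,80):
    e=cv2.minEnclosingCircle(b); print("cap",np.round(cen(b),1),e, [ray("top",cen(b),z)[:2].round(4) for z in (.08,.1,.115)])
v=[cv2.resize(im[185:345,290:400],(440,640)[:2],interpolation=cv2.INTER_CUBIC)]
s=cv2.imread("pics/scene0.png"); v.append(cv2.resize(s[175:315,250:360],(503,640),interpolation=cv2.INTER_CUBIC))
cv2.imwrite("pics/crop.png",cv2.resize(np.hstack(v),(800,543)))
E
```

```text
cam [ 0.47028978 -0.14997014  1.03574266]
pad [175.2 291.1] [25.2 26.4] [0.4797 0.1754 0.024 ]
pad [171.4 259.9] [25. 26.] [0.5444 0.1867 0.024 ]
pad [167.6 229. ] [24.7 25.6] [0.6093 0.1981 0.024 ]
pad [164.  198.5] [24.3 25.9] [0.6743 0.2094 0.024 ]
clear [0.57693388 0.19238314] 9.897666763138389
wood rect ((344.058837890625, 258.7353515625), (120.29766845703125, 26.43638038635254), 75.96376037597656)
[[ 0.668  -0.1142]
 [ 0.6824 -0.1679]
 [ 0.4403 -0.2308]
 [ 0.4264 -0.1786]] [ 0.55426622 -0.17287957]
cap [355.5 304.7] ((355.3513488769531, 304.7567443847656), 8.572132110595703) [array([ 0.4591, -0.1953]), array([ 0.4593, -0.1943]), array([ 0.4595, -0.1936])]
cap [347.2 271.3] ((347.0, 271.1041564941406), 12.268396377563477) [array([ 0.5236, -0.1784]), array([ 0.5225, -0.1778]), array([ 0.5217, -0.1773])]
cap [341.5 237. ] ((341.22369384765625, 237.6644744873047), 11.020031929016113) [array([ 0.5909, -0.1664]), array([ 0.5883, -0.166 ]), array([ 0.5865, -0.1658])]
cap [330.4 207.6] ((330.3333435058594, 207.6666717529297), 8.975363731384277) [array([ 0.6493, -0.1436]), array([ 0.6455, -0.1437]), array([ 0.6427, -0.1438])]
```

View pics/crop.png

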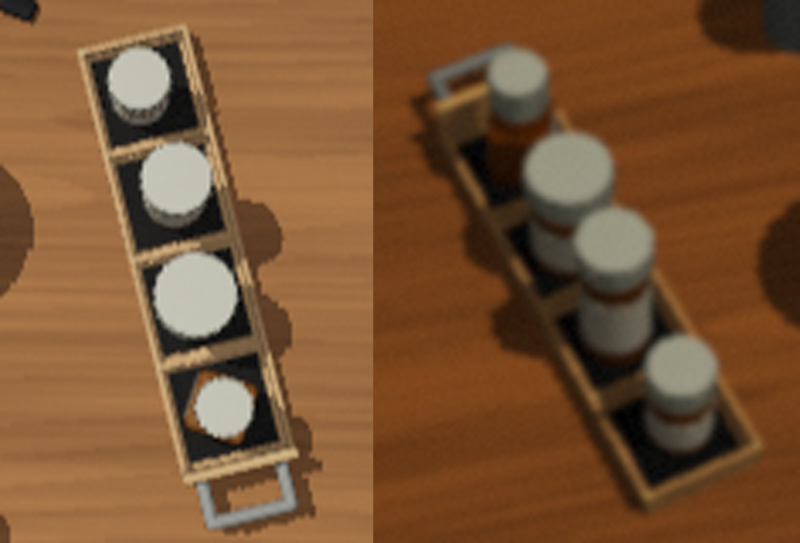

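The crop confirms the order from the handle: square (tapered amber shoulders), wide (largest cap), tall, then small at the far end. I'll turn the fingers across the trays (tool y at about 102°) and move over the small bottle first.

>>> step_arm:
  slide:
    - [0,0,0]
    - [0,0,0]
    - [0,0,0]
    - [0,0,0]
    - [0,0,0]
    - [0,0,0]
    - [0,0,0]
    - [-0.2,-0.8,-0.1]
    - [-0.28,-0.9,-0.1]
    - [-0.28,-0.9,-0.1]
    - [-0.28,-0.9,-0.1]
    - [-0.28,-0.9,0]
    - [-0.28,-0.9,0]
    - [-0.28,-0.9,0]
    - [-0.28,-0.9,0]
    - [-0.28,-0.9,0]
    - [-0.28,-0.9,0]
    - [-0.28,-0.9,0]
    - [-0.28,-0.9,0]
    - [-0.28,-0.9,0]
  dr:
    - [0,0,-0.868]
    - [0,0,-0.868]
    - [0,0,-0.868]
    - [0,0,-0.868]
    - [0,0,-0.868]
    - [0,0,-0.868]
    - [0,0,-0.868]
    - [0,0,0]
    - [0,0,0]
    - [0,0,0]
    - [0,0,0]
    - [0,0,0]
    - [0,0,0]
    - [0,0,0]
    - [0,0,0]
    - [0,0,0]
    - [0,0,0]
    - [0,0,0]
    - [0,0,0]
    - [0,0,0]
  grip: [-1,-1,-1,-1,-1,-1,-1,-1,-1,-1,-1,-1,-1,-1,-1,-1,-1,-1,-1,-1]

```text
t: 2.1
position: [0.4778, 0.1519, 0.2471]
tcp_rot: [[-0.977, -0.211, -0.0], [-0.211, 0.977, -0.0], [0.0, -0.0, -1.0]]
ft_force: [0.5, 0.7, 0.1]
width: 0.0853
grasp_force: 0.0
```

```bash
cat >> h.py <<'E'
def togo(x,y,z):
    s=ctrl.read_state(); R=np.array(s["tcp_rot"]); d=R.T@(np.array([x,y,z])-s["position"])
    print("t",round(s["t"],2),"p",np.round(s["position"],4),"w",round(s["width"],4),"F",np.round(s["ft_force"],1),"yaw",np.degrees(np.arctan2(R[1,1],R[0,1])).round(2),"togo units",(d/.04).round(2))
E
python3 -c "
from h import *
togo(.6475,-.1437,.25)"
```

```text
t 2.1 p [0.4778 0.1519 0.2471] w 0.0853 F [0.5 0.7 0.1] yaw 102.19 togo units [-2.58 -8.12 -0.07]
```

>>> step_arm:
  slide:
    - [-0.25,-0.8,0]
    - [-0.25,-0.8,0]
    - [-0.25,-0.8,0]
    - [-0.25,-0.8,0]
    - [-0.25,-0.8,0]
    - [-0.25,-0.8,0]
    - [-0.25,-0.8,0]
    - [-0.25,-0.8,0]
    - [-0.25,-0.8,0]
    - [-0.2,-0.5,0]
    - [0,0,0]
    - [0,0,0]
  dr:
    - [0,0,0]
    - [0,0,0]
    - [0,0,0]
    - [0,0,0]
    - [0,0,0]
    - [0,0,0]
    - [0,0,0]
    - [0,0,0]
    - [0,0,0]
    - [0,0,0]
    - [0,0,0]
    - [0,0,0]
  grip: [-1,-1,-1,-1,-1,-1,-1,-1,-1,-1,-1,-1]

```text
t: 3.3
position: [0.6378, -0.1269, 0.2466]
tcp_rot: [[-0.978, -0.21, -0.001], [-0.21, 0.978, 0.001], [0.001, 0.001, -1.0]]
ft_force: [-0.0, 0.4, -0.6]
width: 0.0855
grasp_force: 0.0
```

```bash
python3 -c "
from h import *
togo(.6475,-.1437,.066)
c=ctrl.calibration('wrist'); im=ctrl.snapshot('wrist')[:,:,::-1].copy(); cv2.imwrite('pics/w1.png',im)
mx=im.max(2).astype(int); mn=im.min(2).astype(int)
for b in blobs((mn>125)&(mx-mn<40),600): print(np.round(cen(b)),cv2.contourArea(b),np.round(cv2.minEnclosingCircle(b)[1]),[ray('wrist',cen(b),z,c)[:2].round(4) for z in (.09,.122,.102,.11)])
"
```

```text
t 3.3 p [ 0.6378 -0.1269  0.2466] w 0.0855 F [-0.   0.4 -0.6] yaw 102.15 togo units [-0.15 -0.47  4.51]
[545. 469.] 835.0 25.0 [array([0.8369, 0.1425]), array([0.8083, 0.1123]), array([0.8262, 0.1312]), array([0.819 , 0.1236])]
[210. 408.] 1448.0 35.0 [array([ 0.835 , -0.1855]), array([ 0.8066, -0.1809]), array([ 0.8243, -0.1838]), array([ 0.8172, -0.1826])]
[321. 406.] 5891.5 116.0 [array([ 0.8112, -0.0865]), array([ 0.7853, -0.0923]), array([ 0.8015, -0.0887]), array([ 0.795 , -0.0901])]
[296. 225.] 1414.5 22.0 [array([ 0.6476, -0.1421]), array([ 0.6392, -0.1421]), array([ 0.6444, -0.1421]), array([ 0.6423, -0.1421])]
[494. 173.] 13005.0 69.0 [array([ 0.5748, -0.0016]), array([ 0.5741, -0.0165]), array([ 0.5746, -0.0072]), array([ 0.5744, -0.0109])]
[ 10. 255.] 4262.5 177.0 [array([ 0.7216, -0.3652]), array([ 0.7052, -0.3413]), array([ 0.7154, -0.3562]), array([ 0.7113, -0.3503])]
[282.  43.] 4008.0 39.0 [array([ 0.5202, -0.1776]), array([ 0.5253, -0.1738]), array([ 0.5221, -0.1762]), array([ 0.5234, -0.1752])]
```

View pics/w1.png

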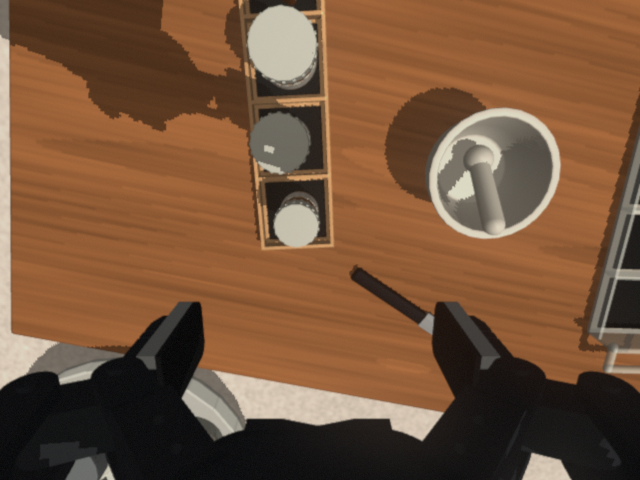

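The wrist view shows the small cap at (297,225), tall at (280,142) in shadow, wide at (282,43) and the mortar with its pestle at (490,170). The positions agree with the top view. Now I'll move over the small bottle and descend partway.

>>> step_arm:
  slide:
    - [-0.15,-0.45,0]
    - [0,0,0.6]
    - [0,0,0.7]
    - [0,0,0.7]
    - [0,0,0.7]
    - [0,0,0]
    - [0,0,0]
  dr:
    - [0,0,0]
    - [0,0,0]
    - [0,0,0]
    - [0,0,0]
    - [0,0,0]
    - [0,0,0]
    - [0,0,0]
  grip: [-1,-1,-1,-1,-1,-1,-1]

```text
t: 4.05
position: [0.6477, -0.1423, 0.1396]
tcp_rot: [[-0.977, -0.212, -0.001], [-0.212, 0.977, 0.0], [0.001, 0.001, -1.0]]
ft_force: [-0.0, -1.1, 0.9]
width: 0.0856
grasp_force: 0.0
```

```bash
python3 -c "
from h import *
togo(.6475,-.143,.066)"
```

```text
t 4.05 p [ 0.6477 -0.1423  0.1396] w 0.0856 F [-0.  -1.1  0.9] yaw 102.25 togo units [ 0.01 -0.02  1.84]
```

Aligned, so I'll descend, close and lift a little.

>>> step_arm:
  slide:
    - [0,-0.02,0.6]
    - [0,0,0.6]
    - [0,0,0.4]
    - [0,0,0.24]
    - [0,0,0]
    - [0,0,0]
    - [0,0,0]
    - [0,0,0]
    - [0,0,0]
    - [0,0,0]
    - [0,0,0]
    - [0,0,0]
    - [0,0,0]
    - [0,0,0]
  dr:
    - [0,0,0]
    - [0,0,0]
    - [0,0,0]
    - [0,0,0]
    - [0,0,0]
    - [0,0,0]
    - [0,0,0]
    - [0,0,0]
    - [0,0,0]
    - [0,0,0]
    - [0,0,0]
    - [0,0,0]
    - [0,0,0]
    - [0,0,0]
  grip: [-1,-1,-1,-1,-1,0,0.2,1,1,1,1,1,1,1]

```text
t: 5.45
position: [0.6489, -0.1441, 0.0668]
tcp_rot: [[-0.977, -0.211, 0.001], [-0.211, 0.977, -0.0], [-0.001, -0.001, -1.0]]
ft_force: [-0.4, 1.9, 5.9]
width: 0.0339
grasp_force: 59.5
```

```bash
python3 -c "
from h import *
togo(.6475,-.143,.25); togo(.4797,.1754,.25);print(ctrl.read_state()['grasp_force'])"
```

```text
t 5.45 p [ 0.6489 -0.1441  0.0668] w 0.0339 F [-0.4  1.9  5.9] yaw 102.19 togo units [ 0.02  0.03 -4.58]
t 5.45 p [ 0.6489 -0.1441  0.0668] w 0.0339 F [-0.4  1.9  5.9] yaw 102.19 togo units [ 2.44  8.7  -4.59]
59.476431012153625
```

>>> step_arm:
  slide:
    - [0,0,-0.3]
    - [0,0,-0.7]
    - [0,0,-0.8]
    - [0,0,-0.9]
    - [0,0,-0.9]
    - [0,0,-0.7]
    - [0,0.2,-0.3]
    - [0.1,0.5,0]
    - [0.24,0.8,0]
    - [0.24,0.8,0]
    - [0.24,0.8,0]
    - [0.24,0.8,0]
    - [0.24,0.8,0]
    - [0.24,0.8,0]
    - [0.24,0.8,0]
    - [0.24,0.8,0]
    - [0.22,0.8,0]
    - [0.2,0.6,0]
    - [0,0,0]
    - [0,0,0]
  dr:
    - [0,0,0]
    - [0,0,0]
    - [0,0,0]
    - [0,0,0]
    - [0,0,0]
    - [0,0,0]
    - [0,0,0]
    - [0,0,0]
    - [0,0,0]
    - [0,0,0]
    - [0,0,0]
    - [0,0,0]
    - [0,0,0]
    - [0,0,0]
    - [0,0,0]
    - [0,0,0]
    - [0,0,0]
    - [0,0,0]
    - [0,0,0]
    - [0,0,0]
  grip: [1,1,1,1,1,1,1,1,1,1,1,1,1,1,1,1,1,1,1,1]

```text
t: 7.45
position: [0.4792, 0.1682, 0.2483]
tcp_rot: [[-0.977, -0.213, -0.003], [-0.213, 0.977, -0.001], [0.003, -0.0, -1.0]]
ft_force: [-0.1, -0.7, 0.1]
width: 0.0341
grasp_force: 59.8
```

```bash
python3 -c "
from h import *
togo(.4797,.1754,.068)
im=ctrl.snapshot('top')[:,:,::-1]; cv2.imwrite('pics/top1.png',im)
c=ctrl.calibration('wrist'); im=ctrl.snapshot('wrist')[:,:,::-1].copy(); cv2.imwrite('pics/w2.png',im)
"
```

```text
t 7.45 p [0.4792 0.1682 0.2483] w 0.0341 F [-0.1 -0.7  0.1] yaw 102.32 togo units [-0.06  0.17  4.51]
```

View pics/w2.png

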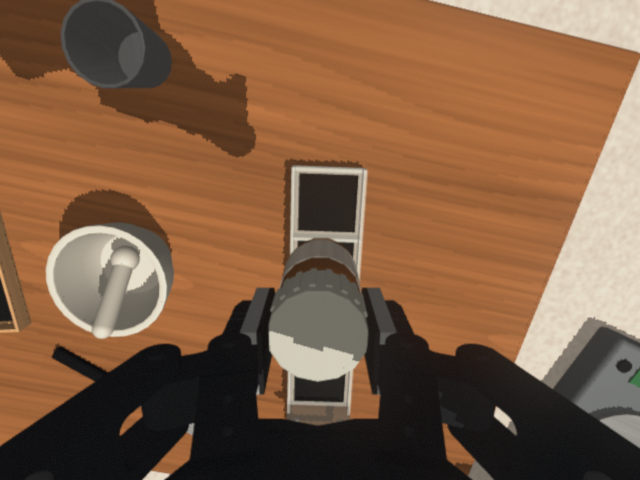

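The wrist view shows the small bottle held upright, cap centre near (318,333), with cell 4's pad centred near (329,204). I'll check both against the plan by ray.

```bash
python3 -c "
from h import *
print(ray('wrist',(318,333),.272),ray('wrist',(329.5,204.5),.024))
togo(.4797,.1754,.068)"
```

```text
[0.47919381 0.16758445 0.272     ] [0.48140518 0.17933438 0.024     ]
t 7.55 p [0.4804 0.1674 0.2489] w 0.0344 F [ 0.4 -0.   0.7] yaw 102.2 togo units [-0.03  0.2   4.52]
```

>>> step_arm:
  slide:
    - [-0.05,0.25,0.2]
    - [0,0,0.6]
    - [0,0,0.7]
    - [0,0,0.7]
    - [0,0,0.7]
    - [0,0,0.6]
    - [0,0,0.4]
    - [0,0,0.2]
    - [0,0,0]
    - [0,0,0]
  dr:
    - [0,0,0]
    - [0,0,0]
    - [0,0,0]
    - [0,0,0]
    - [0,0,0]
    - [0,0,0]
    - [0,0,0]
    - [0,0,0]
    - [0,0,0]
    - [0,0,0]
  grip: [1,1,1,1,1,1,1,1,1,1]

```text
t: 8.55
position: [0.4813, 0.178, 0.0859]
tcp_rot: [[-0.978, -0.211, 0.0], [-0.211, 0.978, 0.0], [-0.0, 0.0, -1.0]]
ft_force: [0.7, 0.0, 0.2]
width: 0.0344
grasp_force: 59.8
```

```bash
python3 -c "
from h import *
togo(.4805,.1775,.067)
c=ctrl.calibration('wrist'); im=ctrl.snapshot('wrist')[:,:,::-1].copy(); cv2.imwrite('pics/w3.png',im)
"
```

```text
t 8.55 p [0.4813 0.178  0.0859] w 0.0344 F [0.7 0.  0.2] yaw 102.17 togo units [ 0.02 -0.01  0.47]
```

View pics/w3.png

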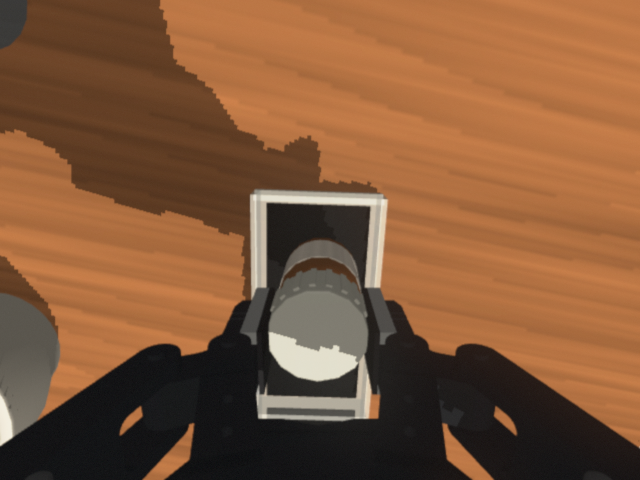

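The bottle sits well inside the cell, so I'll lower the last 19 mm and check contact.

>>> step_arm:
  slide:
    - [0,0,0.2]
    - [0,0,0.15]
    - [0,0,0.08]
    - [0,0,0.04]
    - [0,0,0]
    - [0,0,0]
  dr:
    - [0,0,0]
    - [0,0,0]
    - [0,0,0]
    - [0,0,0]
    - [0,0,0]
    - [0,0,0]
  grip: [1,1,1,1,1,1]

```text
t: 9.2
position: [0.4808, 0.1779, 0.0669]
tcp_rot: [[-0.977, -0.211, -0.0], [-0.211, 0.977, -0.0], [0.0, -0.0, -1.0]]
ft_force: [-0.3, -0.2, -0.3]
width: 0.0342
grasp_force: 59.8
```

>>> step_arm:
  slide:
    - [0,0,0.03]
    - [0,0,0]
  dr:
    - [0,0,0]
    - [0,0,0]
  grip: [1,1]

```text
t: 9.4
position: [0.4814, 0.1781, 0.0667]
tcp_rot: [[-0.977, -0.211, 0.001], [-0.211, 0.977, 0.0], [-0.001, 0.0, -1.0]]
ft_force: [-1.3, -0.4, 11.4]
width: 0.0342
grasp_force: 61.1
```

Contact at 11 N, so the bottle is on the floor. I'll open gently and then rise.

>>> step_arm:
  slide:
    - [0,0,0]
    - [0,0,0]
    - [0,0,0]
    - [0,0,0]
    - [0,0,0]
    - [0,0,0]
    - [0,0,-0.3]
    - [0,0,-0.6]
    - [0,0,-0.8]
    - [0,0,-0.9]
    - [0,0,-0.9]
    - [0,0,-0.6]
    - [0,0,-0.4]
  dr:
    - [0,0,0]
    - [0,0,0]
    - [0,0,0]
    - [0,0,0]
    - [0,0,0]
    - [0,0,0]
    - [0,0,0]
    - [0,0,0]
    - [0,0,0]
    - [0,0,0]
    - [0,0,0]
    - [0,0,0]
    - [0,0,0]
  grip: [0,-0.2,-0.5,-1,-1,-1,-1,-1,-1,-1,-1,-1,-1]

```text
t: 10.7
position: [0.4815, 0.1781, 0.249]
tcp_rot: [[-0.977, -0.211, 0.004], [-0.211, 0.977, 0.001], [-0.004, 0.0, -1.0]]
ft_force: [-0.3, 1.3, -0.7]
width: 0.0853
grasp_force: 0.0
```

```bash
python3 -c "
from h import *
togo(.586,-.165,.15)
im=ctrl.snapshot('wrist')[:,:,::-1].copy(); cv2.imwrite('pics/w4.png',im)
"
```

```text
t 10.7 p [0.4815 0.1781 0.249 ] w 0.0853 F [-0.3  1.3 -0.7] yaw 102.19 togo units [-0.73 -8.94  2.47]
```

View pics/w4.png

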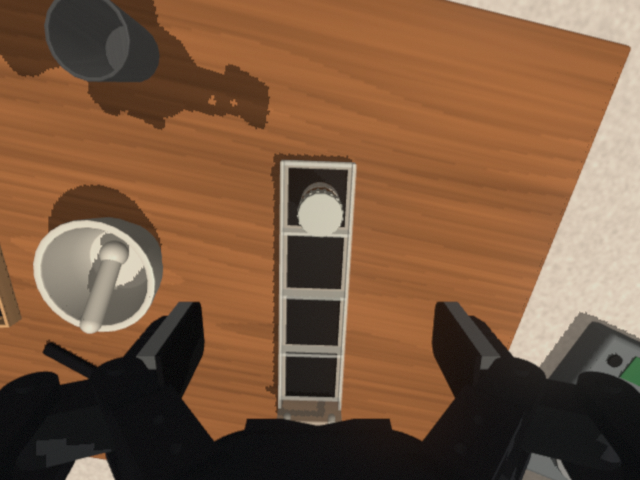

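The small bottle stands in cell 4, cap at (321,213). The other pads are at (315,262), (313,322) and (311,377). Next I'll move to the tall bottle.

```bash
python3 -c "
from h import *
im=cv2.imread('pics/w4.png'); mx=im.max(2).astype(int); m=np.zeros(mx.shape,bool); m[230:398,278:350]=mx[230:398,278:350]<45
for b in blobs(m,500):
    r=cv2.minAreaRect(b); print(np.round(r[0]),np.round(r[1]),ray('wrist',r[0],.024).round(4))
print(ray('wrist',(321,213),.09))
"
```

```text
[310. 376.] [37. 49.] [0.6803 0.2134 0.024 ]
[312. 322.] [51. 43.] [0.6136 0.2015 0.024 ]
[314. 262.] [53. 49.] [0.547  0.1894 0.024 ]
[0.48066381 0.18115221 0.09      ]
```

>>> step_arm:
  slide:
    - [0,-0.4,0]
    - [-0.06,-0.8,0]
    - [-0.06,-0.8,0]
    - [-0.06,-0.8,0]
    - [-0.06,-0.8,0]
    - [-0.06,-0.8,0]
    - [-0.06,-0.8,0]
    - [-0.06,-0.8,0]
    - [-0.06,-0.8,0]
    - [-0.08,-0.8,0]
    - [-0.08,-0.8,0]
    - [-0.1,-0.6,0]
    - [0,0,0]
    - [0,0,0]
  dr:
    - [0,0,0]
    - [0,0,0]
    - [0,0,0]
    - [0,0,0]
    - [0,0,0]
    - [0,0,0]
    - [0,0,0]
    - [0,0,0]
    - [0,0,0]
    - [0,0,0]
    - [0,0,0]
    - [0,0,0]
    - [0,0,0]
    - [0,0,0]
  grip: [-1,-1,-1,-1,-1,-1,-1,-1,-1,-1,-1,-1,-1,-1]

```text
t: 12.15
position: [0.5853, -0.1678, 0.2453]
tcp_rot: [[-0.978, -0.21, -0.001], [-0.21, 0.978, 0.001], [0.001, 0.001, -1.0]]
ft_force: [-0.2, 1.8, -0.5]
width: 0.0853
grasp_force: 0.0
```

```bash
python3 -c "
from h import *
togo(.586,-.165,.092)
im=ctrl.snapshot('wrist')[:,:,::-1].copy(); cv2.imwrite('pics/w5.png',im)
"
```

```text
t 12.15 p [ 0.5853 -0.1678  0.2453] w 0.0853 F [-0.2  1.8 -0.5] yaw 102.13 togo units [-0.04  0.06  3.83]
```

View pics/w5.png

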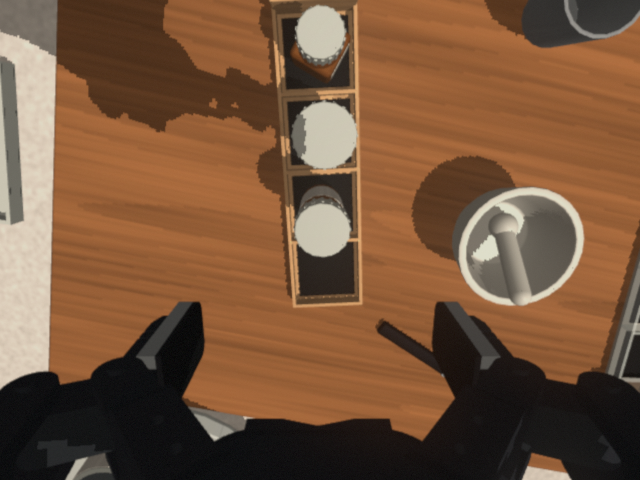

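The wrist view shows the tall cap at (323,229), wide at (325,135) and square at (320,33).

```bash
python3 -c "
from h import *
im=cv2.imread('pics/w5.png'); mx=im.max(2).astype(int); mn=im.min(2).astype(int)
m=np.zeros(mx.shape,bool); m[0:262,280:362]=((mn>125)&(mx-mn<45))[0:262,280:362]
for b in blobs(m,600): 
    (u,v),r=cv2.minEnclosingCircle(b); print(np.round(cen(b)),round(u),round(v),round(r),[ray('wrist',cen(b),z)[:2].round(4) for z in (.122,.102,.11)])
print(ray('wrist',(323,229),.122))
"
```

```text
[322. 230.] 322 229 28 [array([ 0.5856, -0.1636]), array([ 0.5909, -0.1622]), array([ 0.5888, -0.1627])]
[328. 135.] 323 135 35 [array([ 0.521 , -0.1737]), array([ 0.5215, -0.1731]), array([ 0.5213, -0.1734])]
[320.  32.] 320 33 28 [array([ 0.4618, -0.1918]), array([ 0.4578, -0.1925]), array([ 0.4594, -0.1922])]
[ 0.58503502 -0.16298534  0.122     ]
```

>>> step_arm:
  slide:
    - [-0.03,0.07,0.4]
    - [0,0,0.8]
    - [0,0,0.8]
    - [0,0,0.8]
    - [0,0,0.6]
    - [0,0,0.4]
    - [0,0,0]
    - [0,0,0]
    - [0,0,0]
    - [0,0,0]
    - [0,0,0]
    - [0,0,0]
    - [0,0,0]
    - [0,0,0]
    - [0,0,0]
    - [0,0,0]
  dr:
    - [0,0,0]
    - [0,0,0]
    - [0,0,0]
    - [0,0,0]
    - [0,0,0]
    - [0,0,0]
    - [0,0,0]
    - [0,0,0]
    - [0,0,0]
    - [0,0,0]
    - [0,0,0]
    - [0,0,0]
    - [0,0,0]
    - [0,0,0]
    - [0,0,0]
    - [0,0,0]
  grip: [-1,-1,-1,-1,-1,-1,-1,0,0.1,1,1,1,1,1,1,1]

```text
t: 13.8
position: [0.5874, -0.165, 0.0954]
tcp_rot: [[-0.977, -0.211, 0.003], [-0.211, 0.977, -0.001], [-0.002, -0.001, -1.0]]
ft_force: [-1.3, 0.2, 6.3]
width: 0.0381
grasp_force: 59.7
```

```bash
python3 -c "
from h import *
togo(.5455,.187,.265)"
```

```text
t 13.8 p [ 0.5874 -0.165   0.0954] w 0.0381 F [-1.3  0.2  6.3] yaw 102.18 togo units [-0.84  8.82 -4.25]
```

>>> step_arm:
  slide:
    - [0,0,-0.3]
    - [0,0,-0.7]
    - [0,0,-0.8]
    - [0,0,-0.8]
    - [0,0,-0.8]
    - [0,0.2,-0.6]
    - [-0.04,0.5,-0.3]
    - [-0.08,0.8,0]
    - [-0.08,0.8,0]
    - [-0.08,0.8,0]
    - [-0.08,0.8,0]
    - [-0.08,0.8,0]
    - [-0.08,0.8,0]
    - [-0.08,0.8,0]
    - [-0.08,0.8,0]
    - [-0.08,0.8,0]
    - [-0.08,0.7,0]
    - [0,0.4,0]
    - [0,0,0]
    - [0,0,0]
  dr:
    - [0,0,0]
    - [0,0,0]
    - [0,0,0]
    - [0,0,0]
    - [0,0,0]
    - [0,0,0]
    - [0,0,0]
    - [0,0,0]
    - [0,0,0]
    - [0,0,0]
    - [0,0,0]
    - [0,0,0]
    - [0,0,0]
    - [0,0,0]
    - [0,0,0]
    - [0,0,0]
    - [0,0,0]
    - [0,0,0]
    - [0,0,0]
    - [0,0,0]
  grip: [1,1,1,1,1,1,1,1,1,1,1,1,1,1,1,1,1,1,1,1]

```text
t: 15.8
position: [0.5431, 0.1938, 0.2661]
tcp_rot: [[-0.977, -0.212, 0.0], [-0.212, 0.977, -0.0], [-0.0, -0.0, -1.0]]
ft_force: [-0.5, 0.2, -1.1]
width: 0.0384
grasp_force: 60.3
```

```bash
python3 -c "
from h import *
togo(.5465,.187,.0954)"
```

```text
t 15.8 p [0.5431 0.1938 0.2661] w 0.0384 F [-0.5  0.2 -1.1] yaw 102.23 togo units [-0.05 -0.18  4.27]
```

>>> step_arm:
  slide:
    - [-0.05,-0.18,0.2]
    - [0,0,0.6]
    - [0,0,0.8]
    - [0,0,0.8]
    - [0,0,0.7]
    - [0,0,0.5]
    - [0,0,0.3]
    - [0,0,0.2]
    - [0,0,0]
    - [0,0,0]
  dr:
    - [0,0,0]
    - [0,0,0]
    - [0,0,0]
    - [0,0,0]
    - [0,0,0]
    - [0,0,0]
    - [0,0,0]
    - [0,0,0]
    - [0,0,0]
    - [0,0,0]
  grip: [1,1,1,1,1,1,1,1,1,1]

```text
t: 16.8
position: [0.5473, 0.1875, 0.1024]
tcp_rot: [[-0.978, -0.211, 0.001], [-0.211, 0.978, 0.0], [-0.001, 0.0, -1.0]]
ft_force: [0.3, 0.0, 0.2]
width: 0.0382
grasp_force: 60.3
```

```bash
python3 -c "
from h import *
togo(.5465,.187,.0954)"
```

```text
t 16.8 p [0.5473 0.1875 0.1024] w 0.0382 F [0.3 0.  0.2] yaw 102.17 togo units [ 0.02 -0.01  0.17]
```

>>> step_arm:
  slide:
    - [0,0,0.08]
    - [0,0,0.06]
    - [0,0,0.03]
    - [0,0,0]
    - [0,0,0]
  dr:
    - [0,0,0]
    - [0,0,0]
    - [0,0,0]
    - [0,0,0]
    - [0,0,0]
  grip: [1,1,1,1,1]

```text
t: 17.3
position: [0.547, 0.1878, 0.0954]
tcp_rot: [[-0.977, -0.211, 0.001], [-0.211, 0.977, 0.0], [-0.001, 0.0, -1.0]]
ft_force: [-0.9, 1.1, 4.9]
width: 0.0386
grasp_force: 60.5
```

Contact at 5 N, with the height the same as at pick-up. I'll release and rise.

>>> step_arm:
  slide:
    - [0,0,0.01]
    - [0,0,0]
    - [0,0,0]
    - [0,0,0]
    - [0,0,0]
    - [0,0,0]
    - [0,0,0]
    - [0,0,-0.3]
    - [0,0,-0.6]
    - [0,0,-0.8]
    - [0,0,-0.9]
    - [0,0,-0.9]
    - [0,0,-0.5]
    - [0,0,0]
  dr:
    - [0,0,0]
    - [0,0,0]
    - [0,0,0]
    - [0,0,0]
    - [0,0,0]
    - [0,0,0]
    - [0,0,0]
    - [0,0,0]
    - [0,0,0]
    - [0,0,0]
    - [0,0,0]
    - [0,0,0]
    - [0,0,0]
    - [0,0,0]
  grip: [1,0,-0.2,-0.5,-1,-1,-1,-1,-1,-1,-1,-1,-1,-1]

```text
t: 18.7
position: [0.5486, 0.1883, 0.2591]
tcp_rot: [[-0.977, -0.211, 0.007], [-0.211, 0.977, 0.002], [-0.007, 0.001, -1.0]]
ft_force: [0.1, -0.2, 0.3]
width: 0.0853
grasp_force: 0.0
```

```bash
python3 -c "
from h import *
togo(.522,-.177,.25)
im=ctrl.snapshot('wrist')[:,:,::-1].copy(); cv2.imwrite('pics/w6.png',im)
"
```

```text
t 18.7 p [0.5486 0.1883 0.2591] w 0.0853 F [ 0.1 -0.2  0.3] yaw 102.19 togo units [ 2.58 -8.79  0.2 ]
```

View pics/w6.png

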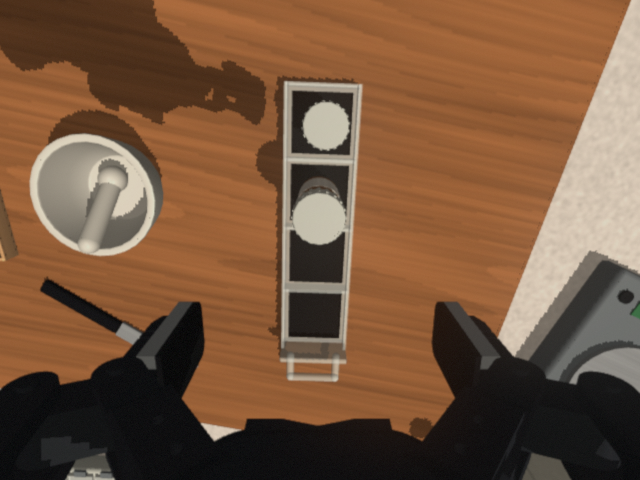

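Both placed bottles stand upright in cells 4 and 3: small at (326,126), tall at (320,218). Cells 2 and 1 are free at (317,257) and (314,316). Next is the wide bottle.

>>> step_arm:
  slide:
    - [0.1,-0.4,0]
    - [0.24,-0.8,0]
    - [0.24,-0.8,0]
    - [0.24,-0.8,0]
    - [0.24,-0.8,0]
    - [0.24,-0.8,0]
    - [0.24,-0.8,0]
    - [0.24,-0.8,0]
    - [0.24,-0.8,0]
    - [0.24,-0.8,0]
    - [0.2,-0.8,0]
    - [0.12,-0.4,0]
    - [0,0,0.6]
    - [0,0,0.8]
    - [0,0,0.8]
    - [0,0,0.4]
    - [0,0,0]
    - [0,0,0]
  dr:
    - [0,0,0]
    - [0,0,0]
    - [0,0,0]
    - [0,0,0]
    - [0,0,0]
    - [0,0,0]
    - [0,0,0]
    - [0,0,0]
    - [0,0,0]
    - [0,0,0]
    - [0,0,0]
    - [0,0,0]
    - [0,0,0]
    - [0,0,0]
    - [0,0,0]
    - [0,0,0]
    - [0,0,0]
    - [0,0,0]
  grip: [-1,-1,-1,-1,-1,-1,-1,-1,-1,-1,-1,-1,-1,-1,-1,-1,-1,-1]

```text
t: 20.55
position: [0.5197, -0.1781, 0.1502]
tcp_rot: [[-0.977, -0.211, -0.001], [-0.211, 0.977, 0.001], [0.001, 0.001, -1.0]]
ft_force: [0.3, -0.2, 0.1]
width: 0.0856
grasp_force: 0.0
```

```bash
python3 -c "
from h import *
togo(.522,-.1775,.074)
im=ctrl.snapshot('wrist')[:,:,::-1].copy(); cv2.imwrite('pics/w7.png',im)
mx=im.max(2).astype(int); mn=im.min(2).astype(int)
for b in blobs((mn>110)&(mx-mn<45),1500): 
    (u,v),r=cv2.minEnclosingCircle(b)
    if 250<u<400 and v<330: print(round(u),round(v),round(r),[ray('wrist',(u,v),z)[:2].round(4) for z in (.102,.11)])
"
```

```text
t 20.55 p [ 0.5197 -0.1781  0.1502] w 0.0856 F [ 0.3 -0.2  0.1] yaw 102.2 togo units [-0.06  0.    1.9 ]
319 268 45 [array([ 0.5222, -0.1769]), array([ 0.5192, -0.1776])]
313 143 36 [array([ 0.46  , -0.1932]), array([ 0.4596, -0.1932])]
305 42 52 [array([ 0.4172, -0.206 ]), array([ 0.4186, -0.2054])]
```

The wide cap measures (.522,-.177), so the tool is aligned. Descend and close.

>>> step_arm:
  slide:
    - [-0.06,0,0.5]
    - [0,0,0.6]
    - [0,0,0.5]
    - [0,0,0.3]
    - [0,0,0]
    - [0,0,0]
    - [0,0,0]
    - [0,0,0]
    - [0,0,0]
    - [0,0,0]
    - [0,0,0]
    - [0,0,0]
    - [0,0,0]
  dr:
    - [0,0,0]
    - [0,0,0]
    - [0,0,0]
    - [0,0,0]
    - [0,0,0]
    - [0,0,0]
    - [0,0,0]
    - [0,0,0]
    - [0,0,0]
    - [0,0,0]
    - [0,0,0]
    - [0,0,0]
    - [0,0,0]
  grip: [-1,-1,-1,-1,-1,-0.1,0,1,1,1,1,1,1]

```text
t: 21.9
position: [0.5234, -0.1779, 0.076]
tcp_rot: [[-0.977, -0.211, 0.002], [-0.211, 0.977, -0.001], [-0.002, -0.001, -1.0]]
ft_force: [-1.8, 1.1, 5.8]
width: 0.0455
grasp_force: 60.4
```

```bash
python3 -c "
from h import *
togo(.611,.198,.25)"
```

```text
t 21.9 p [ 0.5234 -0.1779  0.076 ] w 0.0455 F [-1.8  1.1  5.8] yaw 102.19 togo units [-4.13  8.72 -4.35]
```

>>> step_arm:
  slide:
    - [0,0,-0.3]
    - [0,0,-0.7]
    - [0,0,-0.8]
    - [0,0,-0.8]
    - [0,0,-0.8]
    - [-0.05,0.1,-0.7]
    - [-0.2,0.5,-0.3]
    - [-0.38,0.8,0]
    - [-0.38,0.8,0]
    - [-0.38,0.8,0]
    - [-0.38,0.8,0]
    - [-0.38,0.8,0]
    - [-0.38,0.8,0]
    - [-0.38,0.8,0]
    - [-0.38,0.8,0]
    - [-0.38,0.8,0]
    - [-0.28,0.6,0]
    - [-0.18,0.3,0]
    - [0,0,0]
    - [0,0,0]
  dr:
    - [0,0,0]
    - [0,0,0]
    - [0,0,0]
    - [0,0,0]
    - [0,0,0]
    - [0,0,0]
    - [0,0,0]
    - [0,0,0]
    - [0,0,0]
    - [0,0,0]
    - [0,0,0]
    - [0,0,0]
    - [0,0,0]
    - [0,0,0]
    - [0,0,0]
    - [0,0,0]
    - [0,0,0]
    - [0,0,0]
    - [0,0,0]
    - [0,0,0]
  grip: [1,1,1,1,1,1,1,1,1,1,1,1,1,1,1,1,1,1,1,1]

```text
t: 23.9
position: [0.6101, 0.1965, 0.2507]
tcp_rot: [[-0.977, -0.211, -0.0], [-0.211, 0.977, -0.001], [0.001, -0.001, -1.0]]
ft_force: [-0.2, -0.6, -0.9]
width: 0.0454
grasp_force: 61.5
```

```bash
python3 -c "
from h import *
togo(.6115,.1985,.076)"
```

```text
t 23.9 p [0.6101 0.1965 0.2507] w 0.0454 F [-0.2 -0.6 -0.9] yaw 102.2 togo units [-0.05  0.04  4.37]
```

>>> step_arm:
  slide:
    - [-0.05,0.04,0.2]
    - [0,0,0.6]
    - [0,0,0.8]
    - [0,0,0.8]
    - [0,0,0.7]
    - [0,0,0.5]
    - [0,0,0.25]
    - [0,0,0]
    - [0,0,0]
  dr:
    - [0,0,0]
    - [0,0,0]
    - [0,0,0]
    - [0,0,0]
    - [0,0,0]
    - [0,0,0]
    - [0,0,0]
    - [0,0,0]
    - [0,0,0]
  grip: [1,1,1,1,1,1,1,1,1]

```text
t: 24.8
position: [0.6126, 0.199, 0.0972]
tcp_rot: [[-0.978, -0.211, 0.001], [-0.211, 0.978, 0.0], [-0.001, 0.0, -1.0]]
ft_force: [0.2, -0.6, -0.9]
width: 0.0454
grasp_force: 61.5
```

```bash
python3 -c "
from h import *
togo(.6115,.1985,.076)
im=ctrl.snapshot('wrist')[:,:,::-1].copy(); im2=ctrl.snapshot('top')[:,:,::-1]
cv2.imwrite('pics/w8.png',np.hstack([im[100:440,180:460],cv2.resize(im2[140:320,110:230],(340,340*180//120))[:340]]))
"
```

```text
t 24.8 p [0.6126 0.199  0.0972] w 0.0454 F [ 0.2 -0.6 -0.9] yaw 102.16 togo units [ 0.03 -0.01  0.53]
```

View pics/w8.png

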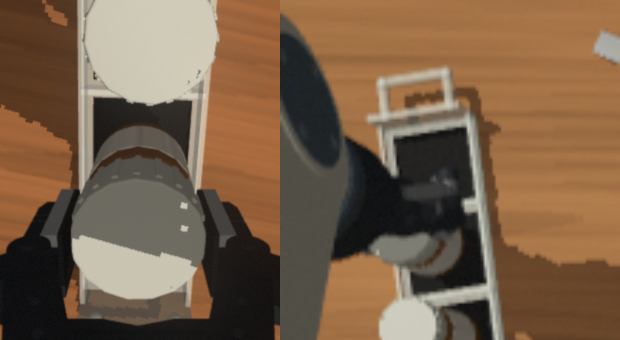

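The wide bottle is centred over cell 2: across the tray its base centre is at column 141 of the crop and the tray centre at about 142. I'll lower slowly.

>>> step_arm:
  slide:
    - [0.02,0,0.15]
    - [0,0,0.15]
    - [0,0,0.12]
    - [0,0,0.07]
    - [0,0,0.03]
    - [0,0,0]
    - [0,0,0]
  dr:
    - [0,0,0]
    - [0,0,0]
    - [0,0,0]
    - [0,0,0]
    - [0,0,0]
    - [0,0,0]
    - [0,0,0]
  grip: [1,1,1,1,1,1,1]

```text
t: 25.6
position: [0.6113, 0.1992, 0.076]
tcp_rot: [[-0.977, -0.211, 0.0], [-0.211, 0.977, 0.0], [-0.0, 0.0, -1.0]]
ft_force: [-1.4, -0.8, 4.4]
width: 0.0454
grasp_force: 62.0
```

>>> step_arm:
  slide:
    - [0,0,0.01]
    - [0,0,0]
    - [0,0,0]
    - [0,0,0]
    - [0,0,0]
    - [0,0,0]
    - [0,0,0]
    - [0,0,-0.3]
    - [0,0,-0.6]
    - [0,0,-0.8]
    - [0,0,-0.9]
    - [0,0,-0.9]
    - [0,0,-0.7]
    - [0,0,0]
  dr:
    - [0,0,0]
    - [0,0,0]
    - [0,0,0]
    - [0,0,0]
    - [0,0,0]
    - [0,0,0]
    - [0,0,0]
    - [0,0,0]
    - [0,0,0]
    - [0,0,0]
    - [0,0,0]
    - [0,0,0]
    - [0,0,0]
    - [0,0,0]
  grip: [1,0,-0.2,-0.5,-1,-1,-1,-1,-1,-1,-1,-1,-1,-1]

```text
t: 27.0
position: [0.6139, 0.1999, 0.2494]
tcp_rot: [[-0.977, -0.211, 0.009], [-0.211, 0.977, 0.003], [-0.009, 0.001, -1.0]]
ft_force: [0.1, -0.5, 0.5]
width: 0.0856
grasp_force: 0.0
```

```bash
python3 -c "
from h import *
togo(.459,-.194,.25)
im=ctrl.snapshot('wrist')[:,:,::-1].copy(); cv2.imwrite('pics/w9.png',im)
"
```

```text
t 27.0 p [0.6139 0.1999 0.2494] w 0.0856 F [ 0.1 -0.5  0.5] yaw 102.19 togo units [ 5.86 -8.81 -0.08]
```

View pics/w9.png

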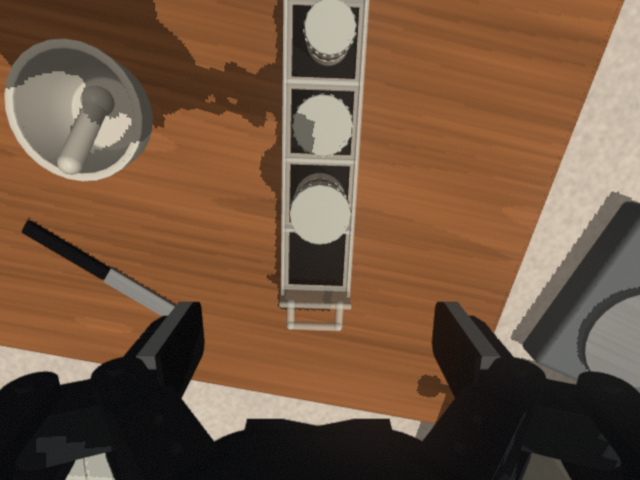

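Three bottles stand in place: small (330,27), tall (323,125), wide (320,213). Cell 1 is free. Next is the square bottle.

>>> step_arm:
  slide:
    - [0.2,-0.35,0]
    - [0.5,-0.75,0]
    - [0.5,-0.75,0]
    - [0.5,-0.75,0]
    - [0.5,-0.75,0]
    - [0.5,-0.75,0]
    - [0.5,-0.75,0]
    - [0.5,-0.75,0]
    - [0.5,-0.75,0]
    - [0.5,-0.75,0]
    - [0.5,-0.75,0]
    - [0.45,-0.7,0]
    - [0.2,-0.25,0]
    - [0,0,0.6]
    - [0,0,0.8]
    - [0,0,0.6]
    - [0,0,0.3]
    - [0,0,0]
    - [0,0,0]
  dr:
    - [0,0,0]
    - [0,0,0]
    - [0,0,0]
    - [0,0,0]
    - [0,0,0]
    - [0,0,0]
    - [0,0,0]
    - [0,0,0]
    - [0,0,0]
    - [0,0,0]
    - [0,0,0]
    - [0,0,0]
    - [0,0,0]
    - [0,0,0]
    - [0,0,0]
    - [0,0,0]
    - [0,0,0]
    - [0,0,0]
    - [0,0,0]
  grip: [-1,-1,-1,-1,-1,-1,-1,-1,-1,-1,-1,-1,-1,-1,-1,-1,-1,-1,-1]

```text
t: 28.95
position: [0.457, -0.1943, 0.1516]
tcp_rot: [[-0.977, -0.211, -0.0], [-0.211, 0.977, 0.0], [0.0, 0.0, -1.0]]
ft_force: [0.3, -0.2, -0.6]
width: 0.0851
grasp_force: 0.0
```

```bash
python3 -c "
from h import *
togo(.4593,-.194,.08)
im=ctrl.snapshot('wrist')[:,:,::-1].copy(); cv2.imwrite('pics/w10.png',im)
mx=im.max(2).astype(int); mn=im.min(2).astype(int)
for b in blobs((mn>110)&(mx-mn<45),800): 
    (u,v),r=cv2.minEnclosingCircle(b)
    if 250<u<400 and v<360: print(round(u),round(v),round(r),cen(b),[ray('wrist',(u,v),z)[:2].round(4) for z in (.11,.097)])
print(ctrl.read_state()['joint_pos'])
"
```

```text
t 28.95 p [ 0.457  -0.1943  0.1516] w 0.0851 F [ 0.3 -0.2 -0.6] yaw 102.2 togo units [-0.06 -0.01  1.79]
319 271 32 (319.40493021569694, 274.2717056371216) [array([ 0.4587, -0.1933]), array([ 0.4637, -0.1922])]
[-2.44009912e+01  2.02644552e+01  1.12763049e+02 -4.38351667e-04
  4.69058904e+01 -1.26607776e+02]
```

View pics/w10.png

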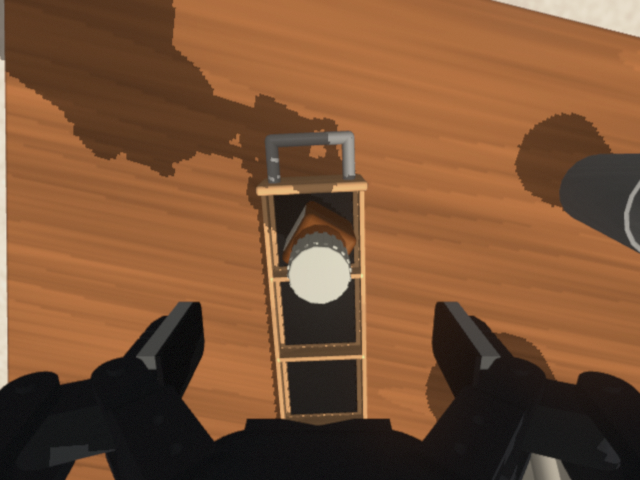

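The wrist view shows the square bottle's cap at (320,274), with its shoulders turned about 30° to the tray. I'll grip only the cap, tips just above the shoulder.

>>> step_arm:
  slide:
    - [-0.03,0,0.5]
    - [0,0,0.6]
    - [0,0,0.4]
    - [0,0,0.27]
    - [0,0,0]
    - [0,0,0]
    - [0,0,0]
    - [0,0,0]
    - [0,0,0]
    - [0,0,0]
    - [0,0,0]
    - [0,0,0]
    - [0,0,0]
    - [0,0,0]
  dr:
    - [0,0,0]
    - [0,0,0]
    - [0,0,0]
    - [0,0,0]
    - [0,0,0]
    - [0,0,0]
    - [0,0,0]
    - [0,0,0]
    - [0,0,0]
    - [0,0,0]
    - [0,0,0]
    - [0,0,0]
    - [0,0,0]
    - [0,0,0]
  grip: [-1,-1,-1,-1,-1,0,0.2,1,1,1,1,1,1,1]

```text
t: 30.4
position: [0.4585, -0.1942, 0.0813]
tcp_rot: [[-0.977, -0.211, 0.001], [-0.211, 0.977, -0.0], [-0.001, -0.001, -1.0]]
ft_force: [-1.9, 1.3, 5.8]
width: 0.0305
grasp_force: 58.8
```

```bash
python3 -c "
from h import *
togo(.676,.211,.26)"
```

```text
t 30.4 p [ 0.4585 -0.1942  0.0813] w 0.0305 F [-1.9  1.3  5.8] yaw 102.19 togo units [-7.46  8.75 -4.47]
```

>>> step_arm:
  slide:
    - [0,0,-0.3]
    - [0,0,-0.7]
    - [0,0,-0.8]
    - [0,0,-0.8]
    - [0,0,-0.8]
    - [-0.1,0.1,-0.7]
    - [-0.36,0.4,-0.37]
    - [-0.65,0.75,0]
    - [-0.65,0.75,0]
    - [-0.65,0.75,0]
    - [-0.65,0.75,0]
    - [-0.65,0.75,0]
    - [-0.65,0.75,0]
    - [-0.65,0.75,0]
    - [-0.65,0.75,0]
    - [-0.65,0.75,0]
    - [-0.65,0.75,0]
    - [-0.5,0.7,0]
    - [0,0,0]
    - [0,0,0]
  dr:
    - [0,0,0]
    - [0,0,0]
    - [0,0,0]
    - [0,0,0]
    - [0,0,0]
    - [0,0,0]
    - [0,0,0]
    - [0,0,0]
    - [0,0,0]
    - [0,0,0]
    - [0,0,0]
    - [0,0,0]
    - [0,0,0]
    - [0,0,0]
    - [0,0,0]
    - [0,0,0]
    - [0,0,0]
    - [0,0,0]
    - [0,0,0]
    - [0,0,0]
  grip: [1,1,1,1,1,1,1,1,1,1,1,1,1,1,1,1,1,1,1,1]

```text
t: 32.4
position: [0.6758, 0.2095, 0.2594]
tcp_rot: [[-0.977, -0.213, -0.001], [-0.213, 0.977, -0.001], [0.001, -0.0, -1.0]]
ft_force: [-0.4, -0.6, -0.7]
width: 0.0303
grasp_force: 59.5
```

```bash
python3 -c "
from h import *
togo(.676,.2105,.0813)"
```

```text
t 32.4 p [0.6758 0.2095 0.2594] w 0.0303 F [-0.4 -0.6 -0.7] yaw 102.28 togo units [-0.01  0.03  4.45]
```

>>> step_arm:
  slide:
    - [0,0.03,0.2]
    - [0,0,0.6]
    - [0,0,0.8]
    - [0,0,0.8]
    - [0,0,0.6]
    - [0,0,0.3]
    - [0,0,0]
    - [0,0,0]
  dr:
    - [0,0,0]
    - [0,0,0]
    - [0,0,0]
    - [0,0,0]
    - [0,0,0]
    - [0,0,0]
    - [0,0,0]
    - [0,0,0]
  grip: [1,1,1,1,1,1,1,1]

```text
t: 33.2
position: [0.6766, 0.2099, 0.1283]
tcp_rot: [[-0.978, -0.211, 0.001], [-0.211, 0.978, 0.0], [-0.001, 0.0, -1.0]]
ft_force: [0.1, 0.6, -0.7]
width: 0.0306
grasp_force: 59.5
```

```bash
python3 -c "
from h import *
togo(.676,.2105,.0813)
im=ctrl.snapshot('wrist')[:,:,::-1].copy(); im2=ctrl.snapshot('top')[:,:,::-1]
cv2.imwrite('pics/w11.png',np.hstack([im[60:460,160:480],cv2.resize(im2[140:260,110:230],(400,400))]))
"
```

```text
t 33.2 p [0.6766 0.2099 0.1283] w 0.0306 F [ 0.1  0.6 -0.7] yaw 102.15 togo units [0.01 0.02 1.18]
```

View pics/w11.png

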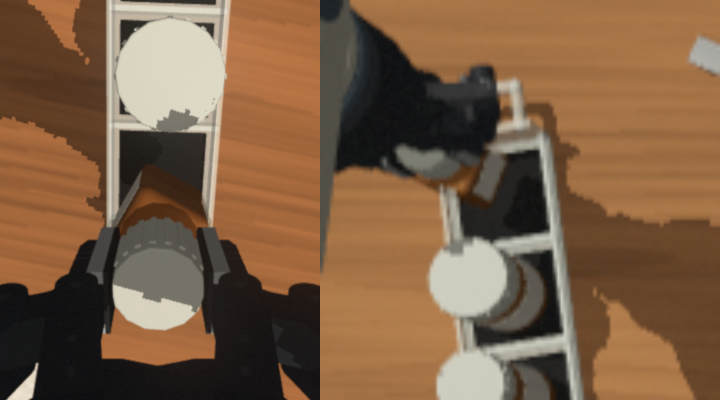

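The square bottle is upright over cell 1, held by the cap, corners inside the walls across. I'll lower slowly.

>>> step_arm:
  slide:
    - [0,0.02,0.25]
    - [0,0,0.25]
    - [0,0,0.2]
    - [0,0,0.15]
    - [0,0,0.1]
    - [0,0,0.1]
    - [0,0,0]
    - [0,0,0]
  dr:
    - [0,0,0]
    - [0,0,0]
    - [0,0,0]
    - [0,0,0]
    - [0,0,0]
    - [0,0,0]
    - [0,0,0]
    - [0,0,0]
  grip: [1,1,1,1,1,1,1,1]

```text
t: 34.1
position: [0.676, 0.2111, 0.0854]
tcp_rot: [[-0.977, -0.211, 0.0], [-0.211, 0.977, 0.0], [-0.0, 0.0, -1.0]]
ft_force: [0.6, 0.2, -0.4]
width: 0.0303
grasp_force: 59.5
```

>>> step_arm:
  slide:
    - [0,0,0.05]
    - [0,0,0.04]
    - [0,0,0.03]
    - [0,0,0]
    - [0,0,0]
  dr:
    - [0,0,0]
    - [0,0,0]
    - [0,0,0]
    - [0,0,0]
    - [0,0,0]
  grip: [1,1,1,1,1]

```text
t: 34.6
position: [0.6763, 0.2112, 0.0814]
tcp_rot: [[-0.977, -0.211, 0.001], [-0.211, 0.977, 0.0], [-0.001, 0.0, -1.0]]
ft_force: [-2.0, 0.2, 5.4]
width: 0.0307
grasp_force: 60.3
```

Floor contact. I'll release, rise, then back away toward the robot's middle.

>>> step_arm:
  slide:
    - [0,0,0]
    - [0,0,0]
    - [0,0,0]
    - [0,0,0]
    - [0,0,0]
    - [0,0,0]
    - [0,0,-0.3]
    - [0,0,-0.6]
    - [0,0,-0.8]
    - [0,0,-0.9]
    - [0,0,-0.9]
    - [0,0,-0.7]
    - [0,0.5,0]
    - [0,0.8,0]
    - [0,0.8,0]
    - [0,0.8,0]
    - [0,0.8,0]
    - [0,0.5,0]
    - [0,0,0]
    - [0,0,0]
  dr:
    - [0,0,0]
    - [0,0,0]
    - [0,0,0]
    - [0,0,0]
    - [0,0,0]
    - [0,0,0]
    - [0,0,0]
    - [0,0,0]
    - [0,0,0]
    - [0,0,0]
    - [0,0,0]
    - [0,0,0]
    - [0,0,0]
    - [0,0,0]
    - [0,0,0]
    - [0,0,0]
    - [0,0,0]
    - [0,0,0]
    - [0,0,0]
    - [0,0,0]
  grip: [0,-0.2,-0.5,-1,-1,-1,-1,-1,-1,-1,-1,-1,-1,-1,-1,-1,-1,-1,-1,-1]

```text
t: 36.6
position: [0.6401, 0.3752, 0.2482]
tcp_rot: [[-0.977, -0.212, -0.0], [-0.212, 0.977, -0.001], [0.001, -0.001, -1.0]]
ft_force: [-0.4, -1.3, -0.7]
width: 0.0854
grasp_force: 0.0
```

```bash
python3 -c "
from h import *
togo(.676,.2105,.0813)
im=ctrl.snapshot('scene')[:,:,::-1].copy(); im2=ctrl.snapshot('top')[:,:,::-1]
cv2.imwrite('pics/end.png',np.hstack([cv2.resize(im[160:310,410:540],(390,450)),cv2.resize(im2[150:325,110:230],(309,450))]))
"
```

```text
t 36.6 p [0.6401 0.3752 0.2482] w 0.0854 F [-0.4 -1.3 -0.7] yaw 102.25 togo units [-0.01 -4.21  4.17]
```

View pics/end.png

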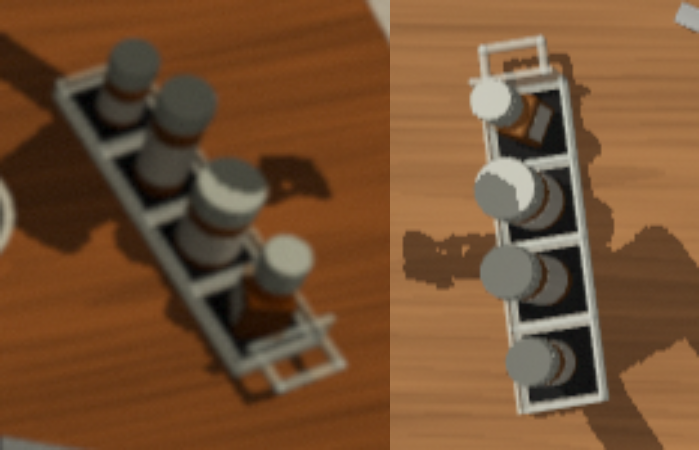

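The last picture shows all four bottles upright in the clear tray, in order from the handle: square, wide, tall, small. The gripper is clear of them, so I'm handing in.

```bash
python3 -c "
from bench import ctrl
print(ctrl.sign_off())"
```

```text
the job is handed in; nothing more can be done
None
```

All four bottles stand upright in the clear tray, in the same order from the handle (square, wide, tall, small), released, and the job was handed in after about 37 s on the robot's clock; no verdict was returned.

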